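Centre a pressed ring gear on the fixture and free it by a quarter turn

TASK

Lift the small toothed ring out of the open die half, lower it (do not drop it) over the thumbscrew of the round centring fixture until it lies flat on the seat around the three jaws, and let go of it. Then turn the knurled thumbscrew clockwise until it seats and the jaws have centred the ring, back it off a quarter turn so that the ring lies unstrained for measuring, and finish there, still holding the thumbscrew in the fingers. Leave the other gauges and tools, and the mouse, where they are.

Things in the scene. Friction and masses are not known exactly. Their poses are not given: they have to be found in the camera images.
- ring_center (a point): Centre (half-way up, on the axis) of the loose toothed steel ring: 60 mm over the teeth, bore 42 mm, 22 mm high, about 0.2 kg, eight small bolt holes in its face; z is its axis. It starts in the die, its lower 8 mm in the cavity and its upper 14 mm standing proud. It can be gripped across the teeth (60 mm) in any direction.
- die_cavity (a point): Centre of the open cavity of the lower die half, at the level of the die's flat top face, 36 mm above the granite. The cavity is a round groove, 63 mm across and 8 mm deep, round a 39 mm core that is flush with the face. Nothing stands above the face but the ring.
- die: The lower die half, a fixed steel block 118 x 110 mm, 36 mm high, on a flange 150 x 110 x 14 mm (longest along its x), with two brass-edged guide bushes in its face; origin at the centre of its underside, on the granite.
- fixture_seat (a point): Centre of the flat round seat of the centring fixture, on the fixture's axis, 40 mm above the granite; z up. The seat is 53 mm across; on the axis above it stand a hub 27 mm across and the thumbscrew. The ring goes down over the thumbscrew and the three jaws and lies on the seat, its centre then 11 mm above this point.
- fixture: The centring fixture, fixed: round base 110 mm across, 16 mm high, column 53 mm across up to the seat; origin centre of underside. Three jaws at 120 degrees stand 2 to 18 mm above the seat, top edges bevelled. Their tips are 21 mm from the axis with the screw seated (bearing on the ring's bore), 1 mm less per radian open: 2.6 to 4 mm clear of the bore all round at the start.
- screw_head (a point): Centre of the thumbscrew's head, on the fixture's vertical axis: knurled steel cylinder 30 mm across, 20 mm high, dark screwdriver slot across its top (along its x axis; turns with it). Underside 28 mm and top 48 mm above the seat, so 6 mm above the seated ring. Can be gripped in any direction.
- screw (a joint): Angle of the thumbscrew in rad. It grows as the screw is turned clockwise seen from above: 0 is seated (a hard stop), -1.571 is a quarter turn backed off, -4.8 is the other stop. It starts 2.6 to 4 rad open. The head does not rise or sink. Turning takes about 0.08 N m, and it stays where it is left.
- ring_gauge: Bystander: ring gauge, finely knurled but without teeth, lying on the granite, 51 mm across, bore 31 mm, 16 mm high, loose; origin at the centre of its underside.
- gauge_blocks: Bystander: small stack of bright gauge blocks, 35 x 18 x 28 mm, loose; origin under the taller stack.
- cal_sphere: Bystander: white ball of 25 mm on a dark stem and a 44 mm foot, 73 mm high, loose; origin under its foot.
- mouse: Bystander: computer mouse, 98 x 56 x 29 mm, loose; origin under its centre.
- plug_gauge: Bystander: plug gauge lying flat, 115 mm long, 20 mm thick, loose; origin under the middle of its handle.
- hex_key: Bystander: L-shaped hex key lying flat, 100 x 28 mm, loose; origin on its long leg.
Not all that is in view belongs to the job. Leave any green or orange look-alike of the part that bears ring_center alone.

How it is judged:
On the way, in this order (a step that is already met when the one before it is completed fails the run):
1. the ring is lifted clear out of the die (contact force between ring and die below 0.05 N and z of ring_center in the frame of die_cavity above 0.016 m and contact force between the fingers and ring above 1 N), for 0.1 s.
2. the ring lies flat on the fixture's seat around the open jaws, let go of (horizontal distance between ring_center and fixture_seat below 0.0055 m and z of ring_center in the frame of fixture_seat between 0.0085 and 0.0135 m and angle between ring_center's own z axis and vertical below 0.06 rad and contact force between the fingers and ring below 0.3 N and value of joint screw below -1.9 rad), for 0.1 s.
3. the thumbscrew is turned home on its seat, with the ring centred on the seat (horizontal distance between ring_center and fixture_seat below 0.002 m and z of ring_center in the frame of fixture_seat between 0.0085 and 0.0135 m and angle between ring_center's own z axis and vertical below 0.06 rad and contact force between the fingers and ring below 0.3 N and value of joint screw above -0.1 rad and contact force between the fingers and screw above 1 N), for 0.1 s.
At the end, for the whole second after the job is handed in: After being turned home, the thumbscrew stands at rest a quarter turn back from its seat (1.57 rad +- 0.3), gripped by the fingers (over 2 N); the ring lies at rest flat on the seat (2.5 mm, 0.06 rad), within 3 mm of the fixture's axis, not touched by the fingers (horizontal distance between ring_center and fixture_seat below 0.003 m and z of ring_center in the frame of fixture_seat between 0.0085 and 0.0135 m and angle between ring_center's own z axis and vertical below 0.06 rad and contact force between the fingers and ring below 0.3 N and value of joint screw between -1.871 and -1.271 rad and contact force between the fingers and screw above 2 N and angular speed of screw below 0.1 rad/s and linear speed of ring below 0.02 m/s); the arm keeps its last pose, push and grip.
It fails at once if the ring is dropped (it falls more than about a centimetre out of the fingers) (linear speed of ring above 0.45 m/s and contact force between the fingers and ring below 0.05 N).
It fails at once if a bystander (gauge, blocks, sphere, key or mouse) is pushed more than 25 mm away (distance of any of ring_gauge, gauge_blocks, cal_sphere, mouse, plug_gauge, hex_key from where it was at the start of the episode above 0.025 m).
It fails at once if the calibration sphere, gauge blocks or ring gauge is tipped over (angle between any of cal_sphere, gauge_blocks, ring_gauge's own z axis and vertical above 0.5 rad).
It also fails if it takes over 58 s, if anything falls off the work surface, if the arm or the gripper's body presses on something with over 40 N, if the wrist force passes 120 N, or if a joint passes its speed limit or range.

ROBOT

A 6-joint arm with a two-finger parallel gripper is mounted at the origin on the work surface. World frame = base frame: x ahead of the robot, y to its left, z up, the work surface at z = 0. Lengths are in m, angles in rad, forces in N, time in s.
With the tool pointing down it reaches from about 0.3 to 0.775 m from the base axis. Payload 14.6 kg.
Tool frame: the origin (TCP) lies at the very end of the fingers, on their centre line; the grasp point (between the pads) lies ctrl.pinch_z behind it (ctrl.pinch_z is the distance from the TCP to the grasp point, in m); z points along the fingers, x is the direction in which the jaws open and shut, and the axes are right-handed (so a half turn about z gives the same grasp; the last joint's range is limited). The gripper opens to 85 mm and grips with 20 to 120 N. Pads are 22 mm wide; open, the fingers measure 114 mm over their backs; the gripper's body (76 mm by 85 mm) begins 54 mm behind the grasp point. The pads swing forward as they close: fully open they stand 13 mm farther back than shut.
Start: joints at [-1.233, 0.3, 1.521, -0, 1.321, -0.067], TCP at [0.217, -0.506, 0.231] pointing down, gripper open.
Joint ranges: [-3.03, 3.03], [-0.79, 2.21], [0.23, 2.52], [-1.04, 4.18], [0, 3.07], [-2.55, 2.55]. Speed limits (rad/s): [2.22, 2.22, 2.57, 3.14, 3.14, 3.14].

INTERFACE

Orientations are given as a 3x3 rotation matrix whose columns are the frame's x, y, z axes.
In Python, from plant import ctrl gives the robot as it stands. The module is installed in compiled form; this text tells all that it offers.
- The arm moves only by the tool jog_arm, never from a script. Its argument "deltas" is a list that holds one entry, the list of rows, each a list of 6 numbers: the shift along the tool's x, y, z in cm, then the turn, a rotation vector about the tool's x, y, z in rad. A call has 1 to 12 rows; each row shifts and turns the pose as measured when the row begins, along the tool's axes as they then stand; what a row does not reach is not made up. A row lasts 1/12 s, in which the tool goes at most 41.7 mm and 7.16 degrees, less where a joint would pass 70% of its speed; a pose out of reach is approached as far as the arm can. A call with a gripper value outside its range is refused whole. "hand" is the closure, from 0 (fully open) to 1 (shut), set as the call begins (left out, the last holds). The fingers move at their own pace and stop on an object; "force" is the grip in N (left out, the last holds). Time passes only in rows, so rows that do not move let the fingers close. It gives the time, the measured TCP pose, the force and the opening at its end, in the units of the state.
- ctrl.state(): the state, without advancing time (a new reading comes with each control period).
- ctrl.snapshot(name): name is "side" or "top" or "wrist"; returns a dict with "image" (420x560x3 uint8, red, green, blue), "z_map" (420x560 float32, m along the optical axis (not along the pixel's ray), 0 where there is no reading), "K" (3x3 intrinsics, pixels), "rvec" (rotation vector, rad) and "tvec" (3), from world to camera coordinates, as OpenCV has them; the wrist camera has in their place "mount" (4x4, takes a point from camera to tool coordinates, whose origin is the TCP and whose axes are the tool frame's). Camera axes: x right, y down, z forward; pixel columns grow to the right and rows downward; lengths in m; the calibration is good to about 2 mm. A picture is of the moment at which its call begins: read the wrist's pose just before it.
- ctrl.finish_job(): hands the job in, once; it reports no verdict.
The state is a dict: "time_s": time; "joint_positions": joint angles; "dq": joint speeds; "effort": joint torques, N m; "tool_pos": TCP position; "eef_rot": TCP orientation; "contact_force": force on the tool from outside, world axes, zero at the start; "torque": the same for the moment, N m; "width": finger opening in m.
Only numpy, scipy, OpenCV 4.12 (cv2) and the standard library are available. Lean on these libraries where they do the work, as an engineer would, in place of code of your own. Each camera call takes 0.05 s, during which the arm holds its last target. There are 200 camera calls.

## Working session

There is one attempt and no reset: what is moved stays moved. The work goes in short steps, Python scripts to look and compute and a tool call to move; the robot and the scene stay as the last step left them, time stands still between calls to the robot, and variables do not carry over. Pictures are saved under pics/ and viewed, about 8 in all and at most 12, crops included, and the job is handed in when it is done.

Besides the shell and the picture viewer there is one more tool, called after "Emit:" by a JSON object that holds its "op" and its "data", one argument or row to a line. jog_arm: Moves the arm, as the interface text tells. Its arguments: {"type":"object","properties":{"deltas":{"type":"array","items":{"type":"array","items":{"type":"array","items":{"type":"number"}}}},"hand":{"type":"number"},"force":{"type":"number"}},"required":["deltas"]}

```bash
mkdir -p pics
cat > h.py <<'E'
import numpy as np, cv2
from plant import ctrl
def snap(n,save=None):
    st=ctrl.state(); s=ctrl.snapshot(n)
    if 'rvec' in s:
        R=cv2.Rodrigues(np.array(s['rvec'],float))[0]; t=np.array(s['tvec'],float).reshape(3)
        Rc,c=R.T,-R.T@t
    else:
        M=np.array(s['mount']); Rt=np.array(st['eef_rot']); Rc=Rt@M[:3,:3]; c=Rt@M[:3,3]+np.array(st['tool_pos'])
    s['Rc'],s['c']=Rc,c
    if save: cv2.imwrite('pics/'+save,cv2.cvtColor(s['image'],cv2.COLOR_RGB2BGR))
    return s
def plane(s,u,v,z):
    d=s['Rc']@np.linalg.inv(s['K'])@np.array([u,v,1.]); return s['c']+d*(z-s['c'][2])/d[2]
def cloud(s):
    v,u=np.mgrid[:420,:560]; z=s['z_map']
    p=np.linalg.inv(s['K'])@np.stack([u.ravel(),v.ravel(),np.ones(u.size)])*z.ravel()
    P=(s['Rc']@p).T+s['c']; P[z.ravel()==0]=np.nan
    return P.reshape(420,560,3)
E
python3 - <<'E'
from h import *
print(ctrl.pinch_z, ctrl.state())
a=snap('top');b=snap('side');np.savez('top.npz',**{k:a[k] for k in a})
print(a['c'],b['c'])
cv2.imwrite('pics/a.png',a['image'][:,:,::-1]);cv2.imwrite('pics/b.png',b['image'][:,:,::-1])
E
```

```text
0.0187 {'time_s': 0.0, 'joint_positions': array([-1.23260897e+00,  3.00492501e-01,  1.52158497e+00, -5.82873118e-06,
        1.32071697e+00, -6.66124408e-02]), 'dq': array([ 0.00044891, -0.00015628,  0.00081325, -0.00117156, -0.00056164,
        0.00019852]), 'effort': array([ 2.26396143e-03, -5.43492579e+01, -3.61795521e+01,  1.82574877e-05,
        3.96297779e-03,  2.85242328e-05]), 'tool_pos': array([ 0.21651943, -0.50532827,  0.23070793]), 'eef_rot': array([[ 3.93835836e-01, -9.19180707e-01, -4.04052600e-04],
       [-9.19180013e-01, -3.93836036e-01,  1.13183831e-03],
       [-1.19949441e-03, -7.43614138e-05, -9.99999278e-01]]), 'contact_force': array([-0.37886237,  0.34167954,  0.37737151]), 'torque': array([-0.00450414, -0.00867046, -0.02728689]), 'width': 0.08554819959516981}
[0.31495649 0.00445638 1.22522139] [0.41979639 0.75130191 0.62542621]
```

View pics/a.png

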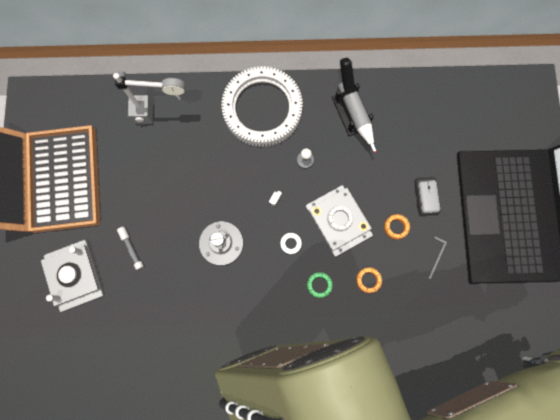

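View pics/b.png

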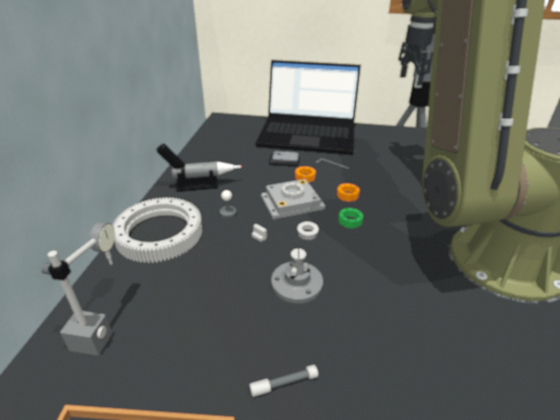

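The top view shows the ring in the die at about (340,218), the fixture at (220,242), the ring gauge at (291,243), the sphere at (306,157) and blocks at (276,198). The look-alikes are green (320,285) and orange (397,226), (369,280). The side view agrees.

Run:
```python
from h import *
from scipy.optimize import least_squares
a=dict(np.load('top.npz')); P=cloud(a)
def fit(name,u,v,r,z0,z1):
    Q=P[v-r:v+r,u-r:u+r].reshape(-1,3); Q=Q[(Q[:,2]>z0)&(Q[:,2]<z1)]
    (c,rad,_)=cv2.minEnclosingCircle((Q[:,:2]*1000).astype(np.float32))
    print(name,len(Q),'mean',Q.mean(0).round(4),'encl',np.round(c,1),round(rad,1),'zmed',np.median(Q[:,2]).round(4))
fit('ring',340,218,20,.044,.06)
fit('die',340,218,40,.030,.040)
fit('seat',220,242,25,.034,.046)
fit('base',220,242,28,.010,.022)
fit('screw',220,242,28,.080,.095)
fit('gauge',291,243,14,.010,.03)
fit('blocks',276,198,12,.010,.05)
fit('sphere',306,157,14,.010,.09)
print('rays: ring',plane(a,340,217.5,.05),'screw',plane(a,217.5,239,.088),'granite',np.nanmedian(P[300:310,100:200,2]))
im=cv2.resize(a['image'][170:300,170:430],None,fx=3,fy=3,interpolation=cv2.INTER_CUBIC)
cv2.imwrite('pics/c.png',im[:,:,::-1])
```

```text
Traceback (most recent call last):
ValueError: not enough values to unpack (expected 3, got 2)
```

Run:
```python
from h import *
a=dict(np.load('top.npz')); P=cloud(a)
def fit(name,u,v,r,z0,z1):
    Q=P[v-r:v+r,u-r:u+r].reshape(-1,3); Q=Q[(Q[:,2]>z0)&(Q[:,2]<z1)]
    if len(Q)<3: print(name,'none');return
    (c,rad)=cv2.minEnclosingCircle((Q[:,:2]*1000).astype(np.float32))
    print(name,len(Q),'mean',Q.mean(0).round(4),'encl',np.round(c,1),round(rad,1),'zmed',np.median(Q[:,2]).round(4))
fit('ring',340,218,20,.044,.06)
fit('die',340,218,40,.030,.040)
fit('seat',220,242,25,.034,.046)
fit('base',220,242,28,.010,.022)
fit('screw',220,242,28,.080,.095)
fit('gauge',291,243,14,.010,.03)
fit('blocks',276,198,12,.010,.05)
fit('sphere',306,157,14,.010,.09)
print('rays: ring',plane(a,340,217.5,.05),'screw',plane(a,217.5,239,.088),'granite',np.nanmedian(P[300:310,100:200,2]))
im=cv2.resize(a['image'][170:300,170:430],None,fx=3,fy=3,interpolation=cv2.INTER_CUBIC)
cv2.imwrite('pics/c.png',im[:,:,::-1])
```

```text
ring 236 mean [ 0.5234 -0.1416  0.0503] encl [ 538.6 -139.6] 45.2 zmed 0.0502
die 1610 mean [ 0.5225 -0.1412  0.0365] encl [ 523.7 -141.6] 78.5 zmed 0.0366
seat 193 mean [0.4685 0.1548 0.0406] encl [472.4 158.3] 26.9 zmed 0.0408
base 1072 mean [0.4708 0.1569 0.0162] encl [472.7 158.1] 55.3 zmed 0.0162
screw 132 mean [0.4718 0.1578 0.0885] encl [472.8 158.3] 15.3 zmed 0.0888
gauge 209 mean [ 0.467  -0.0179  0.0169] encl [467.7 -17.9] 25.7 zmed 0.017
blocks 82 mean [0.5834 0.0176 0.0234] encl [584.1  18.1] 18.1 zmed 0.0267
sphere 225 mean [ 0.6825 -0.0604  0.034 ] encl [686.4 -61.3] 21.9 zmed 0.0165
rays: ring [ 0.52460838 -0.14034047  0.05      ] screw [0.47257913 0.15715003 0.088     ] granite 0.0008025491282307451
```

View pics/c.png

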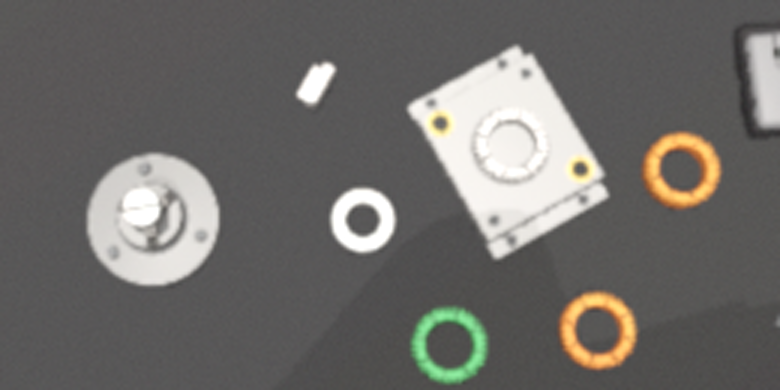

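Ring (0.523,-0.141), top 50 mm, and fixture axis (0.4727,0.158), with seat and screw heights matching the spec (88 mm top). Moving above the ring.

Emit:
{"op": "jog_arm", "data": {
  "deltas": [
    [[-1.78,-3.55,0,0,0,0],[-1.78,-3.55,0,0,0,0],[-1.78,-3.55,0,0,0,0],[-1.78,-3.55,0,0,0,0],[-1.78,-3.55,0,0,0,0],[-1.78,-3.55,0,0,0,0],[-1.78,-3.55,0,0,0,0],[-1.78,-3.55,0,0,0,0],[-1.78,-3.55,0,0,0,0],[-1.78,-3.55,0,0,0,0],[-1.78,-3.55,0,0,0,0],[-1.78,-3.55,0,0,0,0]]
  ],
  "hand": 0
}}

```text
time_s: 1.1
tool_pos: [0.5316, -0.1287, 0.2277]
eef_rot: [[0.383, -0.924, -0.005], [-0.924, -0.383, 0.005], [-0.006, 0.003, -1.0]]
contact_force: [0.7, -1.3, -0.5]
width: 0.0853
```

Emit:
{"op": "jog_arm", "data": {
  "deltas": [
    [[0,0,0,0,0,-0.124],[0,0,0,0,0,-0.124],[0,0,0,0,0,-0.124],[0,0,0,0,0,-0.124],[0,0,0,0,0,-0.124],[0,0,0,0,0,-0.124],[0,0,0,0,0,-0.124],[0,0,0,0,0,-0.124],[0,0,0,0,0,-0.124],[0,0,0,0,0,-0.124],[0,0,0,0,0,-0.124],[0,0,0,0,0,-0.124]]
  ]
}}

```text
time_s: 2.1
tool_pos: [0.5345, -0.1193, 0.2223]
eef_rot: [[0.948, 0.318, -0.013], [0.318, -0.948, 0.008], [-0.01, -0.012, -1.0]]
contact_force: [-0.5, 0.3, -0.2]
width: 0.0851
```

```bash
cat >> h.py <<'E'
def go(x,y,z,heading=None):
    "print remaining shift (cm, tool axes) and rotvec to a tool-down pose"
    s=ctrl.state(); R=np.array(s['eef_rot']); p=np.array(s['tool_pos'])
    if heading is None: heading=np.arctan2(R[1,0],R[0,0])
    c,n=np.cos(heading),np.sin(heading)
    T=np.array([[c,n,0],[n,-c,0],[0,0,-1.]])
    print('t',round(s['time_s'],2),'j',np.round(s['joint_positions'],3),'w',round(s['width'],4),'F',np.round(s['contact_force'],1))
    print('pos',p.round(4),'head',round(float(np.arctan2(R[1,0],R[0,0])),3),'shift cm',(R.T@(np.array([x,y,z])-p)*100).round(2),'rot',cv2.Rodrigues(R.T@T)[0].ravel().round(4))
E
python3 - <<'E'
from h import *
go(.5235,-.1413,.15)
s=snap('wrist','d.png');P=cloud(s);np.savez('w.npz',**s)
Q=P.reshape(-1,3);m=(Q[:,2]>.044)&(Q[:,2]<.055)&(np.hypot(Q[:,0]-.5235,Q[:,1]+.1413)<.045)
Q=Q[m];print(len(Q),Q.mean(0),cv2.minEnclosingCircle((Q[:,:2]*1000).astype(np.float32)),Q.min(0),Q.max(0))
print(np.array(s['mount']).round(3))
E
```

```text
t 2.1 j [-0.288  0.31   1.529  0.004  1.318 -0.613] w 0.0851 F [-0.5  0.3 -0.2]
pos [ 0.5345 -0.1193  0.2223] head 0.324 shift cm [-1.67  1.82  7.22] rot [-0.0122  0.0101 -0.0001]
1247 [ 0.52520429 -0.14081937  0.048989  ] ((525.3919677734375, -141.20545959472656), 30.181346893310547) [ 0.4956821  -0.17086228  0.04402865] [ 0.5553331  -0.11118595  0.05140764]
[[ 1.    -0.    -0.001  0.001]
 [ 0.001  0.965  0.262 -0.065]
 [ 0.001 -0.262  0.965 -0.142]
 [ 0.     0.     0.     1.   ]]
```

View pics/d.png

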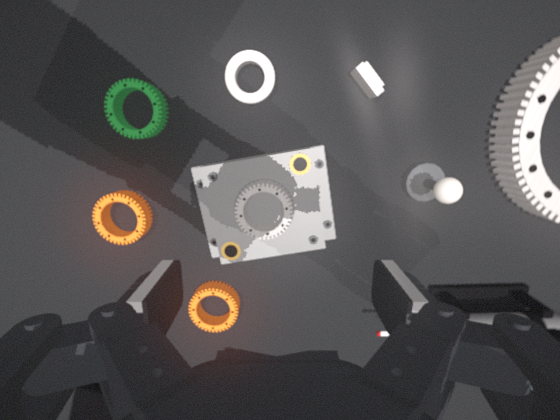

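The wrist view shows the ring in the die at (265,210), clear all round. The circle fit gives (0.5253,-0.1412) with radius 30.2 mm, which matches the spec.

Emit:
{"op": "jog_arm", "data": {
  "deltas": [
    [[-0.8,0.9,2,-0.012,0.01,0],[-0.8,0.9,3,0,0,0],[0,0,3,0,0,0],[0,0,3,0,0,0],[0,0,2,0,0,0],[0,0,0,0,0,0]]
  ]
}}

```text
time_s: 2.65
tool_pos: [0.5249, -0.1424, 0.088]
eef_rot: [[0.95, 0.312, 0.003], [0.312, -0.95, -0.001], [0.003, 0.002, -1.0]]
contact_force: [-0.2, -0.1, 0.1]
width: 0.0853
```

Run:
```python
from h import *
go(.5253,-.1412,.034)
s=snap('wrist');P=cloud(s)
Q=P.reshape(-1,3);m=(Q[:,2]>.044)&(Q[:,2]<.055)&(np.hypot(Q[:,0]-.5235,Q[:,1]+.1413)<.038)
Q=Q[m];print(len(Q),Q.mean(0),cv2.minEnclosingCircle((Q[:,:2]*1000).astype(np.float32)),Q.min(0),Q.max(0))
```

```text
t 2.65 j [-0.332  0.447  1.68   0.     1.011 -0.65 ] w 0.0853 F [-0.2 -0.1  0.1]
pos [ 0.5249 -0.1424  0.088 ] head 0.318 shift cm [ 0.06 -0.11  5.4 ] rot [ 0.002  -0.0028 -0.    ]
3698 [ 0.52542816 -0.14028107  0.04889666] ((525.7551879882812, -141.2509307861328), 30.35747528076172) [ 0.49568446 -0.17123913  0.04400306] [ 0.55582404 -0.11113848  0.05180498]
```

Emit:
{"op": "jog_arm", "data": {
  "deltas": [
    [[0.07,-0.11,2,0.002,-0.003,0],[0,0,2,0,0,0],[0,0,1.2,0,0,0],[0,0,0.2,0,0,0],[0,0,0,0,0,0]]
  ]
}}

```text
time_s: 3.12
tool_pos: [0.5298, -0.1423, 0.0411]
eef_rot: [[0.952, 0.306, 0.01], [0.306, -0.952, -0.003], [0.008, 0.006, -1.0]]
contact_force: [-0.1, 0.0, 0.6]
width: 0.0855
```

Run:
```python
from h import *
go(.5256,-.1412,.034)
```

```text
t 3.12 j [-0.329  0.525  1.693 -0.     0.914 -0.64 ] w 0.0855 F [-0.1  0.   0.6]
pos [ 0.5298 -0.1423  0.0411] head 0.311 shift cm [-0.37 -0.24  0.71] rot [ 0.0061 -0.0081 -0.    ]
```

Emit:
{"op": "jog_arm", "data": {
  "deltas": [
    [[-0.37,-0.24,0.3,0.006,-0.008,0],[0,0,0.3,0,0,0],[0,0,0.1,0,0,0],[0,0,0,0,0,0]]
  ]
}}

```text
time_s: 3.45
tool_pos: [0.5269, -0.1416, 0.0374]
eef_rot: [[0.952, 0.305, 0.004], [0.305, -0.952, -0.001], [0.003, 0.002, -1.0]]
contact_force: [-0.3, 0.5, 0.2]
width: 0.0856
```

Run:
```python
from h import *
go(.5256,-.1412,.034)
```

```text
t 3.45 j [-0.33   0.528  1.699 -0.     0.911 -0.64 ] w 0.0856 F [-0.3  0.5  0.2]
pos [ 0.5269 -0.1416  0.0374] head 0.31 shift cm [-0.11 -0.08  0.34] rot [ 0.0024 -0.0032 -0.    ]
```

Emit:
{"op": "jog_arm", "data": {
  "deltas": [
    [[-0.15,-0.1,0.3,0.003,-0.004,0],[0,0,0.15,0,0,0],[0,0,0,0,0,0]]
  ]
}}

```text
time_s: 3.7
tool_pos: [0.5254, -0.1413, 0.0334]
eef_rot: [[0.952, 0.305, 0.0], [0.305, -0.952, -0.0], [0.0, 0.0, -1.0]]
contact_force: [-0.1, -0.6, 0.1]
width: 0.0854
```

Emit:
{"op": "jog_arm", "data": {
  "deltas": [
    [[0,0,0,0,0,0],[0,0,0,0,0,0],[0,0,0,0,0,0],[0,0,0,0,0,0],[0,0,0,0,0,0],[0,0,0,0,0,0]]
  ],
  "hand": 1,
  "force": 40
}}

```text
time_s: 4.2
tool_pos: [0.5253, -0.1413, 0.034]
eef_rot: [[0.952, 0.305, -0.001], [0.305, -0.952, 0.0], [-0.0, -0.0, -1.0]]
contact_force: [0.4, -0.5, -0.2]
width: 0.0583
```

Run:
```python
from h import *
go(.5256,-.1412,.034)
snap('wrist','e.png')
```

```text
t 4.2 j [-0.33   0.533  1.702 -0.     0.908 -0.64 ] w 0.0583 F [ 0.4 -0.5 -0.2]
pos [ 0.5253 -0.1413  0.034 ] head 0.31 shift cm [ 0.04  0.   -0.  ] rot [-0.0002  0.0005 -0.    ]
```

View pics/e.png

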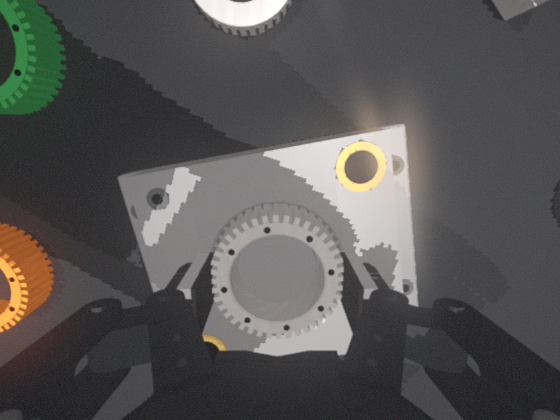

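The fingers are closed on the ring (210–345, 270) at 58 mm, centred. Lifting.

Emit:
{"op": "jog_arm", "data": {
  "deltas": [
    [[0,0,-0.5,0,0,0],[0,0,-0.8,0,0,0],[0,0,-1.2,0,0,0],[0,0,-1.5,0,0,0],[0,0,-2,0,0,0],[0,0,-2,0,0,0],[0,0,-2.5,0,0,0],[0,0,-2.5,0,0,0],[0,0,-2,0,0,0],[0,0,-1,0,0,0],[0,0,0,0,0,0],[0,0,0,0,0,0]]
  ]
}}

```text
time_s: 5.25
tool_pos: [0.5245, -0.1409, 0.2122]
eef_rot: [[0.952, 0.305, 0.005], [0.305, -0.952, -0.002], [0.004, 0.003, -1.0]]
contact_force: [0.2, -0.1, -2.1]
width: 0.0577
```

Run:
```python
from h import *
go(.4727,.1582,.18)
s=snap('wrist');P=cloud(s);st=ctrl.state();R=np.array(st['eef_rot'])
Q=((P-st['tool_pos'])@R).reshape(-1,3)
m=(np.hypot(Q[:,0],Q[:,1])<.034)&(Q[:,2]>-.03)&(Q[:,2]<.02)
Q=Q[m];print(len(Q),Q.min(0),Q.max(0));
m=(np.abs(Q[:,0])<.02);Q=Q[m]
h,e=np.histogram(Q[:,2],bins=25);print(h,e.round(4))
z=e[h.argmax()]; F=Q[abs(Q[:,2]-z)<.003]; print(cv2.minEnclosingCircle((F[:,:2]*1000).astype(np.float32)),F.min(0),F.max(0))
# plane fit of face
A=np.c_[F[:,:2],np.ones(len(F))];print(np.linalg.lstsq(A,F[:,2],rcond=None)[0])
```

```text
t 5.25 j [-0.33   0.298  1.569 -0.     1.27  -0.64 ] w 0.0577 F [ 0.2 -0.1 -2.1]
pos [ 0.5245 -0.1409  0.2122] head 0.31 shift cm [  4.18 -30.07   3.15] rot [ 0.0029 -0.0039 -0.    ]
10968 [-0.03241827 -0.03024374 -0.0299861 ] [0.03240972 0.03062004 0.00777102]
[ 122 1440 1729  435  208  200  193  210  159  177  159  143  162  153
  151  154  140  127  144  147  122  122   86   23    1] [-0.0177 -0.0167 -0.0157 -0.0146 -0.0136 -0.0126 -0.0116 -0.0106 -0.0096
 -0.0085 -0.0075 -0.0065 -0.0055 -0.0045 -0.0034 -0.0024 -0.0014 -0.0004
  0.0006  0.0017  0.0027  0.0037  0.0047  0.0057  0.0068  0.0078]
((0.8959615230560303, 0.2728364169597626), 30.38003921508789) [-0.019997   -0.0300301  -0.01770139] [ 0.01999551  0.03062004 -0.01266435]
[ 0.00043411  0.00301943 -0.01537987]
```

Emit:
{"op": "jog_arm", "data": {
  "deltas": [
    [[0.2,-1.5,0,0.003,-0.004,0],[0.4,-2.8,0,0,0,0],[0.4,-3,0,0,0,0],[0.4,-3,0,0,0,0],[0.4,-3,0,0,0,0],[0.4,-3,0,0,0,0],[0.4,-3,0,0,0,0],[0.4,-3,0,0,0,0],[0.4,-3,0,0,0,0],[0.4,-2.2,0,0,0,0],[0.3,-1.5,0,0,0,0],[0,0,0,0,0,0]]
  ]
}}

```text
time_s: 6.3
tool_pos: [0.4636, 0.1655, 0.2013]
eef_rot: [[0.953, 0.303, -0.022], [0.303, -0.953, 0.0], [-0.021, -0.007, -1.0]]
contact_force: [-0.1, -0.2, -1.7]
width: 0.0581
```

Emit:
{"op": "jog_arm", "data": {
  "deltas": [
    [[0,0,0,0,0,-0.06],[0,0,0,0,0,-0.12],[0,0,0,0,0,-0.12],[0,0,0,0,0,-0.12],[0,0,0,0,0,-0.12],[0,0,0,0,0,-0.12],[0,0,0,0,0,-0.12],[0,0,0,0,0,-0.12],[0,0,0,0,0,-0.12],[0,0,0,0,0,-0.12],[0,0,0,0,0,-0.12],[0,0,0,0,0,-0.12]]
  ]
}}

```text
time_s: 7.3
tool_pos: [0.456, 0.1637, 0.1913]
eef_rot: [[-0.171, 0.984, -0.043], [0.985, 0.171, -0.006], [0.002, -0.043, -0.999]]
contact_force: [0.7, -0.2, -2.0]
width: 0.058
```

Run:
```python
from h import *
go(.4727,.1582,.18)
```

```text
t 7.3 j [ 0.266  0.216  1.724  0.006  1.244 -1.478] w 0.058 F [ 0.7 -0.2 -2. ]
pos [0.456  0.1637 0.1913] head 1.742 shift cm [-0.83  1.6   1.06] rot [-0.0429 -0.0016  0.    ]
```

Emit:
{"op": "jog_arm", "data": {
  "deltas": [
    [[-0.4,0.8,0,-0.04,0,-0.05],[-0.4,0.8,0,-0.01,0,-0.12],[0,0,0,0,0,-0.12],[0,0,0,0,0,-0.12],[0,0,0,0,0,-0.12],[0,0,0,0,0,-0.12],[0,0,0,0,0,-0.12],[0,0,0,0,0,-0.08],[0,0,0,0,0,0],[0,0,0,0,0,0]]
  ]
}}

```text
time_s: 8.13
tool_pos: [0.4685, 0.1551, 0.183]
eef_rot: [[-0.873, 0.487, -0.008], [0.487, 0.873, 0.001], [0.007, -0.003, -1.0]]
contact_force: [-0.8, 0.2, -1.4]
width: 0.0583
```

Run:
```python
from h import *
go(.4727,.1582,.16)
s=snap('wrist','f.png');P=cloud(s).reshape(-1,3)
for n,z0,z1,r in (('screw',.084,.092,.02),('seat',.036,.044,.03),('base',.012,.020,.06)):
    Q=P[(P[:,2]>z0)&(P[:,2]<z1)&(np.hypot(P[:,0]-.4727,P[:,1]-.158)<r)]
    if len(Q)>5: print(n,len(Q),Q.mean(0).round(4),cv2.minEnclosingCircle((Q[:,:2]*1000).astype(np.float32)))
t=snap('top');P=cloud(t).reshape(-1,3)
```

```text
t 8.13 j [ 0.244  0.226  1.732  0.003  1.191 -2.39 ] w 0.0583 F [-0.8  0.2 -1.4]
pos [0.4685 0.1551 0.183 ] head 2.633 shift cm [-0.23  0.49  2.29] rot [-0.0032 -0.007   0.    ]
screw 123 [0.4736 0.1571 0.0871] ((474.5295104980469, 158.3112335205078), 15.166881561279297)
seat 913 [0.4681 0.146  0.0396] ((473.6866149902344, 156.7140655517578), 26.30817222595215)
base 5081 [0.4682 0.146  0.0146] ((474.3841857910156, 158.3057403564453), 54.986331939697266)
```

View pics/f.png

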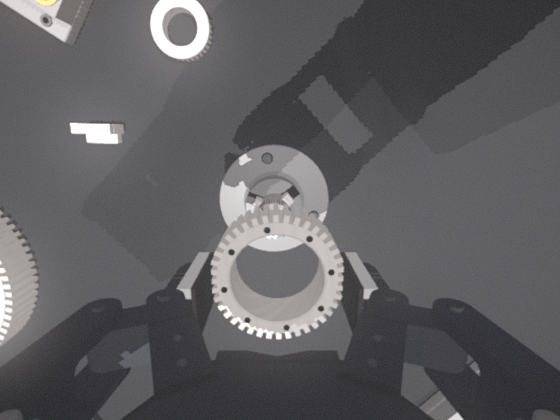

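The held ring is at (277,272) and level; the fixture shows behind it at (273,197). The wrist fit puts the fixture axis at (0.4744,0.1583). Measuring ring and fixture in the same camera cancels its bias, so I'm moving over it and re-checking.

Emit:
{"op": "jog_arm", "data": {
  "deltas": [
    [[-0.35,0.5,1.5,-0.003,-0.007,0],[0,0.1,2,0,0,0],[0,0,1,0,0,0],[0,0,0,0,0,0]]
  ]
}}

```text
time_s: 8.57
tool_pos: [0.475, 0.1587, 0.1371]
eef_rot: [[-0.869, 0.495, 0.002], [0.495, 0.869, 0.0], [-0.002, 0.001, -1.0]]
contact_force: [-0.3, -0.3, -1.3]
width: 0.058
```

```bash
cat > m.py <<'E'
from h import *
def circ(Q):
    A=np.c_[2*Q[:,:2],np.ones(len(Q))];b=(Q[:,:2]**2).sum(1);x=np.linalg.lstsq(A,b,rcond=None)[0]
    return x[:2],np.sqrt(x[2]+x[:2]@x[:2])
st=ctrl.state();R=np.array(st['eef_rot']);p=np.array(st['tool_pos'])
s=snap('wrist');P=cloud(s);Pw=P.reshape(-1,3)
Q=((P-p)@R)
m=((np.hypot(Q[...,0],Q[...,1])<.0325)&(abs(Q[...,2]+.0158)<.0025)).astype(np.uint8)
cs,h=cv2.findContours(m,cv2.RETR_CCOMP,cv2.CHAIN_APPROX_NONE)
i=max((k for k in range(len(cs)) if h[0][k][3]>=0),key=lambda k:len(cs[k]))
c=cs[i][:,0]; B=Q[c[:,1],c[:,0]]; B=B[abs(B[:,2]+.0158)<.002]
c0,r=circ(B);print('bore tool xy mm',(c0*1000).round(2),'r',(r*1000).round(2),len(B))
for k in range(2):
    rc=R@np.r_[c0,-.0158]+p
print('ring world',rc.round(4))
for n,z0,z1,r in (('screw',.084,.092,.02),('base',.012,.020,.06)):
    q=Pw[(Pw[:,2]>z0)&(Pw[:,2]<z1)&(np.hypot(Pw[:,0]-.4727,Pw[:,1]-.158)<r)]
    if len(q)>5: print(n,len(q),cv2.minEnclosingCircle((q[:,:2]*1000).astype(np.float32)))
go(.4744,.1583,.046)
E
python3 m.py
```

```text
bore tool xy mm [-1.42 -0.8 ] r 20.97 221
ring world [0.4758 0.1573 0.1529]
screw 548 ((474.25531005859375, 158.39573669433594), 15.390772819519043)
base 7009 ((474.4843444824219, 158.4532012939453), 55.05367660522461)
t 8.62 j [ 0.249  0.292  1.764 -0.     1.083 -2.375] w 0.0577 F [-0.9  0.2 -1.5]
pos [0.4752 0.1587 0.138 ] head 2.624 shift cm [ 0.07 -0.09  9.2 ] rot [0.0018 0.0023 0.    ]
```

Emit:
{"op": "jog_arm", "data": {
  "deltas": [
    [[0.17,0.0,1,0.002,0.002,0],[0,0,1.5,0,0,0],[0,0,1.5,0,0,0],[0,0,1.5,0,0,0],[0,0,0.5,0,0,0],[0,0,0,0,0,0]]
  ]
}}

```text
time_s: 9.12
tool_pos: [0.4752, 0.1602, 0.0783]
eef_rot: [[-0.867, 0.497, 0.005], [0.497, 0.867, 0.001], [-0.004, 0.004, -1.0]]
contact_force: [0.5, 0.8, -2.2]
width: 0.0579
```

```bash
sed -i 's/go(.4744,.1583,.046)/go(.4738,.1596,.046)/' m.py; python3 m.py
```

```text
bore tool xy mm [-1.44 -0.8 ] r 20.98 211
ring world [0.4759 0.1587 0.0941]
screw 3181 ((472.71820068359375, 160.58396911621094), 17.91106414794922)
base 9841 ((474.2318115234375, 158.297119140625), 54.90829086303711)
t 9.17 j [ 0.252  0.379  1.807 -0.     0.949 -2.369] w 0.0581 F [ 0.1 -0.4 -1.4]
pos [0.4753 0.1602 0.0788] head 2.621 shift cm [ 0.11 -0.14  3.28] rot [0.004  0.0045 0.    ]
```

Emit:
{"op": "jog_arm", "data": {
  "deltas": [
    [[0.14,-0.16,0,0.005,0.006,0],[0,0,0.5,0,0,0],[0,0,0.5,0,0,0],[0,0,0.5,0,0,0],[0,0,0,0,0,0]]
  ]
}}

```text
time_s: 9.58
tool_pos: [0.4745, 0.1598, 0.0655]
eef_rot: [[-0.867, 0.498, 0.002], [0.498, 0.867, 0.001], [-0.001, 0.002, -1.0]]
contact_force: [-0.5, 0.1, -1.6]
width: 0.0577
```

```bash
python3 m.py
```

```text
bore tool xy mm [-1.43 -0.83] r 20.97 224
ring world [0.4753 0.1584 0.0813]
screw 3640 ((474.3320007324219, 158.13308715820312), 15.427797317504883)
base 10311 ((474.35345458984375, 158.3126220703125), 54.88813781738281)
t 9.63 j [ 0.252  0.4    1.814  0.     0.925 -2.369] w 0.0578 F [-0.1  0.4 -1.8]
pos [0.4746 0.1598 0.0659] head 2.621 shift cm [ 0.06 -0.07  1.99] rot [0.002  0.0016 0.    ]
```

Emit:
{"op": "jog_arm", "data": {
  "deltas": [
    [[0.08,-0.08,0.2,0.003,0.003,0],[0.01,-0.01,0.4,0,0,0],[0.01,-0.01,0.4,0,0,0],[0.01,-0.01,0.4,0,0,0],[0.01,-0.02,0.3,0,0,0],[0,0,0,0,0,0]]
  ]
}}

```text
time_s: 10.13
tool_pos: [0.4729, 0.1593, 0.0473]
eef_rot: [[-0.867, 0.498, -0.002], [0.498, 0.867, -0.0], [0.001, -0.001, -1.0]]
contact_force: [0.0, -0.8, -0.9]
width: 0.0581
```

```bash
python3 m.py
```

```text
bore tool xy mm [25.9 -8. ] r 1.52 16
ring world [0.4465 0.1652 0.0631]
screw 4736 ((474.1959533691406, 158.22491455078125), 15.478894233703613)
base 11471 ((474.3312683105469, 158.18751525878906), 54.93354797363281)
t 10.18 j [ 0.251  0.431  1.824  0.     0.889 -2.369] w 0.0578 F [-0.4 -0.4 -1.1]
pos [0.473  0.1594 0.0475] head 2.621 shift cm [-0.06  0.06  0.15] rot [-0.0009 -0.0014  0.    ]
```

Emit:
{"op": "jog_arm", "data": {
  "deltas": [
    [[-0.06,0.06,0.1,0,0,0],[0,0,0.1,0,0,0],[0,0,0,0,0,0]]
  ]
}}

```text
time_s: 10.43
tool_pos: [0.4742, 0.1597, 0.046]
eef_rot: [[-0.867, 0.498, -0.001], [0.498, 0.867, 0.0], [0.001, -0.0, -1.0]]
contact_force: [-0.1, -0.2, -2.3]
width: 0.0581
```

```bash
python3 -c "
from h import *
go(.4738,.1596,.046)"
```

```text
t 10.43 j [ 0.251  0.435  1.822  0.     0.886 -2.369] w 0.0581 F [-0.1 -0.2 -2.3]
pos [0.4742 0.1597 0.046 ] head 2.621 shift cm [ 0.03 -0.02  0.  ] rot [-0.0005 -0.0009  0.    ]
```

Emit:
{"op": "jog_arm", "data": {
  "deltas": [
    [[0.03,-0.02,0.08,0,0,0],[0,0,0.08,0,0,0],[0,0,0,0,0,0]]
  ]
}}

```text
time_s: 10.68
tool_pos: [0.4744, 0.1597, 0.0461]
eef_rot: [[-0.867, 0.498, 0.001], [0.498, 0.867, 0.0], [-0.0, 0.0, -1.0]]
contact_force: [-0.5, -0.9, -2.2]
width: 0.058
```

Emit:
{"op": "jog_arm", "data": {
  "deltas": [
    [[0,0,0.08,0,0,0],[0,0,0,0,0,0]]
  ]
}}

```text
time_s: 10.85
tool_pos: [0.4747, 0.1598, 0.046]
eef_rot: [[-0.867, 0.498, 0.002], [0.498, 0.867, 0.001], [-0.001, 0.001, -1.0]]
contact_force: [-0.2, 0.6, -1.3]
width: 0.0579
```

Emit:
{"op": "jog_arm", "data": {
  "deltas": [
    [[0.08,-0.06,0.25,0.001,0.002,0],[0,0,0,0,0,0]]
  ]
}}

```text
time_s: 11.02
tool_pos: [0.4753, 0.16, 0.0464]
eef_rot: [[-0.867, 0.498, 0.004], [0.498, 0.867, 0.002], [-0.002, 0.003, -1.0]]
contact_force: [-0.2, -0.5, -2.2]
width: 0.0581
```

```bash
python3 -c "
from h import *
go(.4738,.1596,.045)"
```

```text
t 11.02 j [ 2.510e-01  4.350e-01  1.821e+00  1.000e-03  8.820e-01 -2.370e+00] w 0.0581 F [-0.2 -0.5 -2.2]
pos [0.4753 0.16   0.0464] head 2.621 shift cm [ 0.11 -0.11  0.13] rot [0.0032 0.0025 0.    ]
```

Run:
```python
from h import *
s=snap('wrist','g.png');P=cloud(s).reshape(-1,3)
c=np.array([.4744,.1584]);r=np.hypot(*(P[:,:2]-c).T)
F=P[(r>.0225)&(r<.027)&(P[:,2]>.055)&(P[:,2]<.068)]
k=np.linalg.lstsq(np.c_[F[:,:2]-c,np.ones(len(F))],F[:,2],rcond=None)[0];print('ring top plane',len(F),k.round(4))
for n,z0,z1,rr in (('screw top',.08,.095,.012),('base',.01,.022,.05)):
    q=P[(P[:,2]>z0)&(P[:,2]<z1)&(r<rr)];print(n,np.median(q[:,2]))
go(.4738,.1596,.045)
```

```text
ring top plane 2667 [0.0112 0.0073 0.0615]
screw top 0.0875955256212094
base 0.014806761811593822
t 11.07 j [ 2.510e-01  4.350e-01  1.821e+00  1.000e-03  8.810e-01 -2.370e+00] w 0.0576 F [-0.3 -0.4 -1.2]
pos [0.4754 0.16   0.0462] head 2.621 shift cm [ 0.12 -0.12  0.12] rot [0.0035 0.0027 0.    ]
```

View pics/g.png

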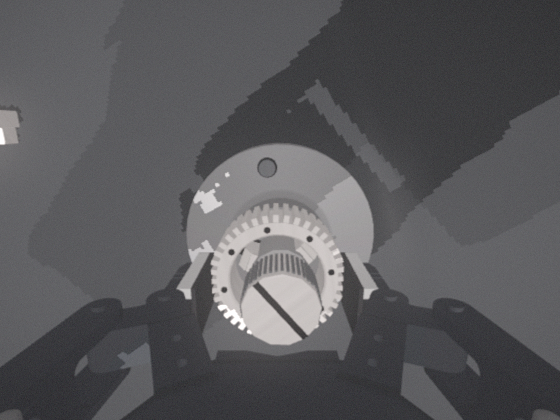

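The ring is down around the jaws, top plane at about 62 mm allowing for the camera's small z bias, so it is within about 0.5 mm of the seat. A small lateral and tilt correction, then release.

Emit:
{"op": "jog_arm", "data": {
  "deltas": [
    [[0.12,-0.12,0.08,0.004,0.004,0],[0.05,-0.05,0.1,0.001,0.001,0],[0,0,0.05,0,0,0]]
  ]
}}

```text
time_s: 11.32
tool_pos: [0.4747, 0.1598, 0.0458]
eef_rot: [[-0.867, 0.498, 0.001], [0.498, 0.867, 0.001], [-0.001, 0.001, -1.0]]
contact_force: [-7.4, -2.5, 14.1]
width: 0.0584
```

```bash
python3 -c "
from h import *
go(.4738,.1596,.045)"
```

```text
t 11.32 j [ 2.510e-01  4.350e-01  1.822e+00  1.000e-03  8.830e-01 -2.370e+00] w 0.0584 F [-7.4 -2.5 14.1]
pos [0.4747 0.1598 0.0458] head 2.621 shift cm [ 0.06 -0.06  0.08] rot [0.0014 0.0006 0.    ]
```

Firm contact now (14 N up), so it's on the seat. Opening.

Emit:
{"op": "jog_arm", "data": {
  "deltas": [
    [[0,0,0,0,0,0],[0,0,0,0,0,0],[0,0,0,0,0,0],[0,0,0,0,0,0],[0,0,0,0,0,0]]
  ],
  "hand": 0
}}

```text
time_s: 11.73
tool_pos: [0.4739, 0.1597, 0.0446]
eef_rot: [[-0.867, 0.498, -0.001], [0.498, 0.867, 0.0], [0.001, -0.0, -1.0]]
contact_force: [-0.5, 0.8, -0.0]
width: 0.0855
```

Emit:
{"op": "jog_arm", "data": {
  "deltas": [
    [[0,0,-0.4,0,0,0],[0,0,-0.8,0,0,0],[0,0,-0.8,0,0,0],[0,0,-0.3,0,0,0],[0,0,0,0,0,0]]
  ]
}}

```text
time_s: 12.15
tool_pos: [0.4739, 0.1597, 0.07]
eef_rot: [[-0.867, 0.498, -0.002], [0.498, 0.867, 0.0], [0.001, -0.001, -1.0]]
contact_force: [0.3, -0.0, 0.6]
width: 0.0851
```

Run:
```python
from h import *
s=snap('wrist','i.png');P=cloud(s).reshape(-1,3)
c=np.array([.4744,.1583]);r=np.hypot(*(P[:,:2]-c).T)
F=P[(r>.0225)&(r<.027)&(P[:,2]>.055)&(P[:,2]<.068)]
k=np.linalg.lstsq(np.c_[F[:,:2]-c,np.ones(len(F))],F[:,2],rcond=None)[0];print('ring top plane',len(F),k.round(4))
F=P[(r<.036)&(P[:,2]>.0585)&(P[:,2]<.064)];print('ring',cv2.minEnclosingCircle((F[:,:2]*1000).astype(np.float32)))
q=P[(P[:,2]>.084)&(P[:,2]<.092)&(r<.02)];print('screw',cv2.minEnclosingCircle((q[:,:2]*1000).astype(np.float32)))
go(.4738,.1594,.066)
cv2.imwrite('pics/i.png',cv2.resize(s['image'][130:370,140:420],None,fx=2,fy=2)[:,:,::-1])
```

```text
ring top plane 1991 [0.0142 0.0117 0.0614]
ring ((475.67340087890625, 158.76319885253906), 30.370805740356445)
screw ((474.34027099609375, 158.2325439453125), 15.413639068603516)
t 12.2 j [ 2.510e-01  3.940e-01  1.811e+00  1.000e-03  9.380e-01 -2.370e+00] w 0.0853 F [-0.3  0.4  0.3]
pos [0.4739 0.1597 0.0698] head 2.621 shift cm [-0.01 -0.03  0.38] rot [-0.0005 -0.0014  0.    ]
```

View pics/i.png

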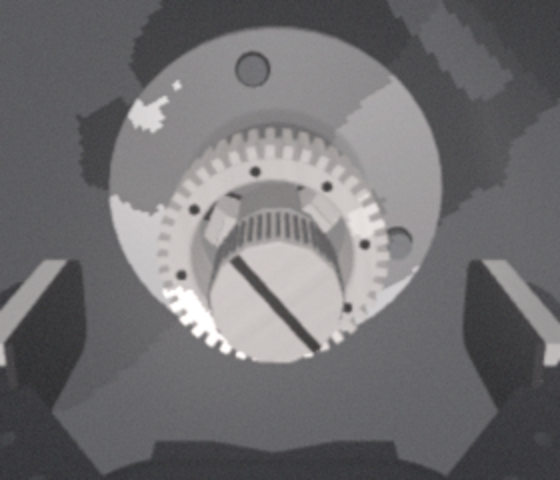

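The ring is released and flat on the seat, about 1.4 mm off the axis, and the jaws are visible inside the bore. Now the screw grip.

Emit:
{"op": "jog_arm", "data": {
  "deltas": [
    [[0.03,-0.1,0.3,0,-0.001,0],[0,0,0,0,0,0]]
  ]
}}

```text
time_s: 12.37
tool_pos: [0.4731, 0.1589, 0.0667]
eef_rot: [[-0.867, 0.498, -0.0], [0.498, 0.867, -0.0], [-0.0, -0.0, -1.0]]
contact_force: [-0.3, 0.3, -0.5]
width: 0.0854
```

Emit:
{"op": "jog_arm", "data": {
  "deltas": [
    [[0,0,0,0,0,0],[0,0,0,0,0,0],[0,0,0,0,0,0],[0,0,0,0,0,0],[0,0,0,0,0,0],[0,0,0,0,0,0],[0,0,0,0,0,0]]
  ],
  "hand": 1,
  "force": 30
}}

```text
time_s: 12.95
tool_pos: [0.4728, 0.1586, 0.066]
eef_rot: [[-0.867, 0.498, -0.001], [0.498, 0.867, -0.001], [0.001, -0.001, -1.0]]
contact_force: [-0.2, 1.2, -0.1]
width: 0.0289
```

```bash
python3 -c "
from h import *
go(.4731,.159,.067)"
```

```text
t 12.95 j [ 2.500e-01  3.980e-01  1.817e+00 -1.000e-03  9.280e-01 -2.370e+00] w 0.0289 F [-0.2  1.2 -0.1]
pos [0.4728 0.1586 0.066 ] head 2.621 shift cm [-0.    0.05 -0.1 ] rot [-0.0014 -0.0006  0.    ]
```

Gripped, centred, with no side load. Turning a few rows clockwise as a test.

Emit:
{"op": "jog_arm", "data": {
  "deltas": [
    [[0,0,-0.05,0,0,0.06],[0,0,0,0,0,0.1],[0,0,0,0,0,0.1],[0,0,0,0,0,0.1],[0,0,0,0,0,0.1],[0,0,0,0,0,0.1]]
  ]
}}

```text
time_s: 13.45
tool_pos: [0.4725, 0.1588, 0.066]
eef_rot: [[-0.453, 0.892, -0.002], [0.892, 0.453, -0.001], [0.0, -0.002, -1.0]]
contact_force: [-0.7, 0.0, 1.0]
width: 0.0284
```

```bash
python3 -c "
from h import *
go(.4729,.1587,.0665);print(ctrl.state()['torque'])"
```

```text
t 13.45 j [ 0.251  0.398  1.817 -0.     0.929 -1.79 ] w 0.0284 F [-0.7  0.   1. ]
pos [0.4725 0.1588 0.066 ] head 2.041 shift cm [-0.03  0.03 -0.05] rot [-0.002  -0.0002  0.    ]
[-5.33103271e-05 -8.86761376e-04  1.13485312e-01]
```

Emit:
{"op": "jog_arm", "data": {
  "deltas": [
    [[0,0,-0.05,-0.002,0,0.1],[0,0,0,0,0,0.11],[0,0,0,0,0,0.11],[0,0,0,0,0,0.11],[0,0,0,0,0,0.11],[0,0,0,0,0,0.11],[0,0,0,0,0,0.11],[0,0,0,0,0,0.11],[0,0,0,0,0,0.11],[0,0,0,0,0,0.11],[0,0,0,0,0,0.11],[0,0,0,0,0,0.11]]
  ]
}}

```text
time_s: 14.45
tool_pos: [0.4728, 0.1597, 0.066]
eef_rot: [[0.786, 0.618, 0.001], [0.618, -0.786, 0.001], [0.001, -0.0, -1.0]]
contact_force: [0.5, 0.3, 0.2]
width: 0.0286
```

```bash
python3 -c "
from h import *
go(.4729,.1587,.0665);print(ctrl.state()['torque'])"
```

```text
t 14.45 j [ 2.520e-01  3.970e-01  1.818e+00  1.000e-03  9.250e-01 -4.140e-01] w 0.0286 F [0.5 0.3 0.2]
pos [0.4728 0.1597 0.066 ] head 0.666 shift cm [-0.05  0.09 -0.05] rot [-0.0001 -0.0015  0.    ]
[-0.03703406 -0.06546655  0.10923636]
```

Emit:
{"op": "jog_arm", "data": {
  "deltas": [
    [[-0.03,0.06,-0.03,0,-0.001,0.1],[0,0,0,0,0,0.1],[0,0,0,0,0,0.1],[0,0,0,0,0,0.1],[0,0,0,0,0,0.1],[0,0,0,0,0,0.1]]
  ]
}}

```text
time_s: 14.95
tool_pos: [0.4732, 0.1599, 0.066]
eef_rot: [[0.999, 0.035, 0.001], [0.035, -0.999, 0.002], [0.001, -0.001, -1.0]]
contact_force: [0.9, -0.7, -0.6]
width: 0.0286
```

```bash
python3 -c "
from h import *
go(.4729,.1587,.0665);print(ctrl.state()['torque'])"
```

```text
t 14.95 j [2.520e-01 3.980e-01 1.817e+00 1.000e-03 9.250e-01 2.160e-01] w 0.0286 F [ 0.9 -0.7 -0.6]
pos [0.4732 0.1599 0.066 ] head 0.035 shift cm [-0.03  0.12 -0.05] rot [-0.0015 -0.0013  0.    ]
[-0.08021877 -0.08524736  0.14289917]
```

Emit:
{"op": "jog_arm", "data": {
  "deltas": [
    [[-0.02,0.08,-0.03,-0.001,-0.001,0.08],[0,0,0,0,0,0.08],[0,0,0,0,0,0.08],[0,0,0,0,0,0.08]]
  ]
}}

```text
time_s: 15.28
tool_pos: [0.4733, 0.1594, 0.066]
eef_rot: [[0.955, -0.296, 0.001], [-0.296, -0.955, 0.0], [0.001, -0.001, -1.0]]
contact_force: [1.7, 5.9, -0.1]
width: 0.0283
```

```bash
python3 -c "
from h import *
go(.4729,.1587,.0665);print(ctrl.state()['torque'])"
```

```text
t 15.28 j [ 0.251  0.398  1.817 -0.     0.925  0.552] w 0.0283 F [ 1.7  5.9 -0.1]
pos [0.4733 0.1594 0.066 ] head -0.301 shift cm [-0.01  0.07 -0.05] rot [-0.0007 -0.0011  0.    ]
[ 0.90627408 -0.37831017  0.42323583]
```

Emit:
{"op": "jog_arm", "data": {
  "deltas": [
    [[0,0,0,0,0,0.04],[0,0,0,0,0,0.04]]
  ]
}}

```text
time_s: 15.45
tool_pos: [0.4734, 0.1595, 0.066]
eef_rot: [[0.926, -0.377, 0.002], [-0.377, -0.926, 0.0], [0.001, -0.001, -1.0]]
contact_force: [3.1, 6.8, 0.6]
width: 0.0285
```

Run:
```python
from h import *
go(.4729,.1587,.0665);print(ctrl.state()['torque'])
s=snap('wrist','k.png');P=cloud(s).reshape(-1,3)
c=np.array([.4735,.1587]);r=np.hypot(*(P[:,:2]-c).T)
F=P[(r<.036)&(P[:,2]>.0585)&(P[:,2]<.064)];print('ring',len(F),cv2.minEnclosingCircle((F[:,:2]*1000).astype(np.float32)))
q=P[(P[:,2]>.084)&(P[:,2]<.092)&(r<.016)];print('screw',len(q),cv2.minEnclosingCircle((q[:,:2]*1000).astype(np.float32)))
q=P[(P[:,2]>.012)&(P[:,2]<.02)&(r<.058)];print('base',cv2.minEnclosingCircle((q[:,:2]*1000).astype(np.float32)))
```

```text
t 15.45 j [ 0.252  0.398  1.817 -0.     0.925  0.639] w 0.0285 F [3.1 6.8 0.6]
pos [0.4734 0.1595 0.066 ] head -0.387 shift cm [-0.01  0.09 -0.05] rot [-0.0008 -0.0015  0.    ]
[ 1.29264815 -0.67391048  0.2789596 ]
ring 2558 ((474.1509094238281, 159.18157958984375), 30.177522659301758)
screw 3661 ((473.4890441894531, 158.71449279785156), 15.944280624389648)
base ((474.0602111816406, 159.0139923095703), 54.922882080078125)
```

View pics/k.png

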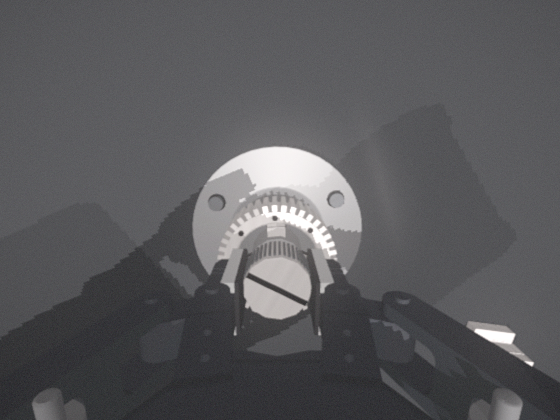

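The ring is centred on the base to 0.2 mm. The slot has slipped about 23° relative to the fingers while torque rose to 0.3–0.4 N m, which suggests the stop. Verifying with a firmer grip and a slot-angle measurement.

```bash
cat > slot.py <<'E'
from h import *
def slot():
    st=ctrl.state(); s=snap('wrist'); P=cloud(s); g=s['image'].mean(2)
    c=np.array([.4735,.1588]); r=np.hypot(P[...,0]-c[0],P[...,1]-c[1])
    top=(r<.0125)&(P[...,2]>.080)&(P[...,2]<.092)
    m=top&(g<0.6*np.median(g[top])); v,u=np.nonzero(m)
    X=np.array([plane(s,a,b,.088)[:2] for a,b in zip(u,v)])
    d=np.linalg.svd(X-X.mean(0))[2][0]; sv=np.linalg.svd(X-X.mean(0))[1]
    R=np.array(st['eef_rot']);hd=np.arctan2(R[1,0],R[0,0])
    a=np.arctan2(d[1],d[0])%np.pi
    print('slot',len(X),'world rad mod pi',a.round(3),'minus heading mod pi',((a-hd)%np.pi).round(3),'aspect',(sv[0]/sv[1]).round(1))
slot();go(.4729,.1587,.0665);print(ctrl.state()['torque'])
E
python3 slot.py
```

```text
slot 289 world rad mod pi 2.263 minus heading mod pi 2.653 aspect 10.8
t 15.55 j [0.252 0.398 1.817 0.    0.925 0.637] w 0.0285 F [ 1.9  1.6 -1.4]
pos [0.4734 0.1597 0.066 ] head -0.385 shift cm [-0.01  0.11 -0.05] rot [-0.0013 -0.0014  0.    ]
[ 0.37358605 -0.17279219 -0.06763486]
```

Emit:
{"op": "jog_arm", "data": {
  "deltas": [
    [[0,0.06,-0.03,-0.001,-0.001,0],[0,0,0,0,0,0.06],[0,0,0,0,0,0.06],[0,0,0,0,0,0.03]]
  ],
  "force": 60
}}

```text
time_s: 15.88
tool_pos: [0.4744, 0.1613, 0.0662]
eef_rot: [[0.862, -0.507, 0.005], [-0.507, -0.862, 0.004], [0.002, -0.006, -1.0]]
contact_force: [-0.7, -3.7, -0.1]
width: 0.0277
```

```bash
python3 slot.py
```

```text
slot 287 world rad mod pi 2.26 minus heading mod pi 2.792 aspect 10.8
t 15.93 j [0.253 0.399 1.815 0.003 0.922 0.784] w 0.0278 F [ 2.2  3.5 -2.5]
pos [0.4744 0.1612 0.0662] head -0.532 shift cm [-0.    0.29 -0.03] rot [-0.0054 -0.0021  0.    ]
[ 0.59054864 -0.40593119  0.94698578]
```

The slot didn't move (2.263 to 2.260 rad) against 0.95 N m, so the screw is at its hard stop. I'll reopen slightly, recentre and regrip, then back off.

Emit:
{"op": "jog_arm", "data": {
  "deltas": [
    [[0,0,0,0,0,0],[0,0,0,0,0,0],[0,0.25,-0.05,-0.005,-0.002,0],[0,0.05,0,0,0,0],[0,0,0,0,0,0]]
  ],
  "hand": 0.4
}}

```text
time_s: 16.35
tool_pos: [0.4722, 0.158, 0.0666]
eef_rot: [[0.865, -0.502, -0.002], [-0.502, -0.865, -0.0], [-0.001, 0.001, -1.0]]
contact_force: [-0.3, 0.6, -0.3]
width: 0.0512
```

```bash
python3 slot.py
```

```text
slot 294 world rad mod pi 2.262 minus heading mod pi 2.789 aspect 10.6
t 16.4 j [0.249 0.396 1.818 0.    0.929 0.776] w 0.051 F [-0.1 -0.   0.7]
pos [0.4723 0.158  0.0666] head -0.527 shift cm [ 0.02 -0.09  0.01] rot [0.0012 0.0013 0.    ]
[-0.0238017   0.01840666  0.02226494]
```

Emit:
{"op": "jog_arm", "data": {
  "deltas": [
    [[0.02,-0.09,0,0.001,0.001,0],[0,0,0,0,0,0],[0,0,0,0,0,0],[0,0,0,0,0,0],[0,0,0,0,0,0]]
  ],
  "hand": 1,
  "force": 50
}}

```text
time_s: 16.82
tool_pos: [0.4729, 0.1587, 0.067]
eef_rot: [[0.865, -0.502, -0.0], [-0.502, -0.865, 0.0], [-0.0, 0.0, -1.0]]
contact_force: [0.2, 0.2, 0.4]
width: 0.0276
```

Emit:
{"op": "jog_arm", "data": {
  "deltas": [
    [[0,0,0,0,0,-0.08],[0,0,0,0,0,-0.1],[0,0,0,0,0,-0.1],[0,0,0,0,0,-0.1],[0,0,0,0,0,-0.1],[0,0,0,0,0,-0.1],[0,0,0,0,0,-0.1],[0,0,0,0,0,-0.1],[0,0,0,0,0,-0.1],[0,0,0,0,0,-0.1],[0,0,0,0,0,0]]
  ]
}}

```text
time_s: 17.73
tool_pos: [0.4735, 0.1587, 0.0669]
eef_rot: [[0.877, 0.48, 0.001], [0.48, -0.877, 0.0], [0.001, 0.0, -1.0]]
contact_force: [-0.9, -0.3, 1.4]
width: 0.0277
```

```bash
python3 slot.py
```

```text
slot 288 world rad mod pi 0.15 minus heading mod pi 2.791 aspect 10.8
t 17.78 j [ 0.25   0.397  1.816  0.     0.928 -0.245] w 0.0278 F [-0.8  0.2  0.9]
pos [0.4734 0.1587 0.0669] head 0.495 shift cm [-0.04 -0.03  0.04] rot [-0.     -0.0008  0.    ]
[-0.089318    0.09340909  0.05473662]
```

Emit:
{"op": "jog_arm", "data": {
  "deltas": [
    [[-0.02,-0.02,0,0,-0.001,-0.1],[0,0,0,0,0,-0.1],[0,0,0,0,0,-0.1],[0,0,0,0,0,-0.1],[0,0,0,0,0,-0.1],[0,0,0,0,0,-0.05],[0,0,0,0,0,0],[0,0,0,0,0,0]]
  ]
}}

```text
time_s: 18.45
tool_pos: [0.4737, 0.1589, 0.0669]
eef_rot: [[0.509, 0.861, 0.001], [0.861, -0.509, 0.0], [0.001, 0.001, -1.0]]
contact_force: [-0.5, -0.8, 1.1]
width: 0.0282
```

```bash
cat >> slot.py <<'E'
s=snap('wrist','l.png');P=cloud(s).reshape(-1,3)
c=np.array([.4735,.1587]);r=np.hypot(*(P[:,:2]-c).T)
F=P[(r<.036)&(P[:,2]>.0585)&(P[:,2]<.064)];print('ring',len(F),cv2.minEnclosingCircle((F[:,:2]*1000).astype(np.float32)))
q=P[(P[:,2]>.012)&(P[:,2]<.02)&(r<.058)];print('base',cv2.minEnclosingCircle((q[:,:2]*1000).astype(np.float32)))
E
python3 slot.py; python3 -c "
from h import *
a=snap('top');o=np.load('top.npz')
cv2.imwrite('pics/m.png',cv2.resize(a['image'],None,fx=1.4,fy=1.4)[:,:,::-1])"
```

```text
slot 293 world rad mod pi 0.685 minus heading mod pi 2.79 aspect 10.8
t 18.5 j [ 0.25   0.397  1.816  0.     0.928 -0.787] w 0.0278 F [-0.  -0.4  1.6]
pos [0.4737 0.1589 0.0669] head 1.037 shift cm [-0.05 -0.06  0.04] rot [ 0.0008 -0.0008 -0.    ]
[-0.05177689  0.10654841  0.01855541]
ring 2595 ((474.0146484375, 158.50921630859375), 30.20524024963379)
base ((473.9905090332031, 158.66046142578125), 54.95329284667969)
```

View pics/l.png

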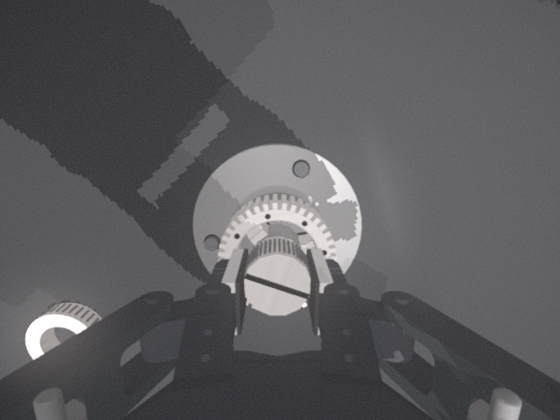

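View pics/m.png

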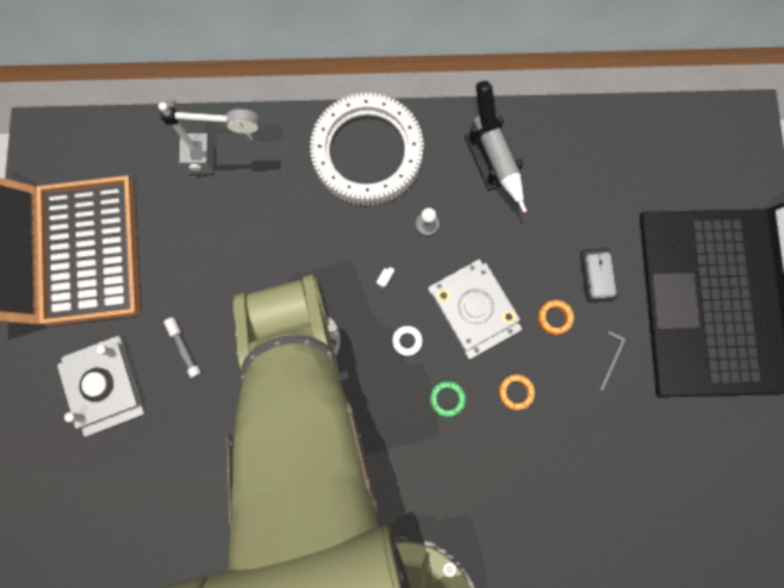

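The slot is backed off 1.565 rad from the stop and the ring is within 0.2 mm of the axis, still flat and clear of the fingers. The screw is gripped at 27.8 mm opening, and the bystanders are where they were in the first picture.

```bash
python3 -c "
from plant import ctrl
print(ctrl.finish_job())"
```

```text
the job is handed in; nothing more can be done
None
```

I handed the job in at 18.5 s of the 58 s allowed. The ring is on the fixture's seat and the thumbscrew is a quarter turn back from its stop, still held in the fingers. `finish_job` reports no verdict, so the judge's result is not known to me.

**What I did**
- I lifted the ring out of the die and lowered it over the thumbscrew until the wrist force showed about 14 N of contact on the seat. I then let go of it.
- I turned the screw clockwise to its hard stop. At the end of that turn the fingers slipped about 0.4 rad on the head. A firmer grip then put 0.95 N m on it and the slot still did not move, so it was on the stop.
- I opened the fingers slightly to recentre on the screw, gripped again and backed it off.

**Last checks**
- **Screw:** the slot measured 1.565 rad back from the stop (target 1.571), and it is gripped at a 50 N setting.
- **Ring:** it is about 0.2 mm off the fixture's axis. It measured flat to about 0.02 rad just after release, and I did not repeat the tilt measurement. The fingertips stayed about 5 mm above it.
- **Bystanders:** in the top view they look unmoved. I compared the pictures by eye, not by measurement.

**Disagreements**
- The top and wrist cameras differed by about 1.5–2 mm in x. I placed the ring from wrist measurements of the ring and the fixture relative to each other.
- Two estimates of where the ring sat in the fingers, from its outer edge and from its bore, differed by 1–2 mm.

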